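# Vent a bottle cap for the autoclave

### The job

Stand the loose square bottle upright, right down in the empty place of the metal bottle rack with its scale facing the front of the rack. Then screw its cap down until it bottoms out, back it off a quarter turn so that the bottle can vent in the autoclave, and finish while still gripping the cap there, so that it cannot turn while I tape it; leave the other bottle and the things on the bench where they are.

Things in the scene. Friction and masses are not known exactly. Their poses are not given: they have to be found in the camera images.
- bottle: the bottle to prepare: square, white plastic, 56 x 56 mm, loose and upright on the bench outside the rack. Origin: centre of its underside; z up. Straight-sided to 86 mm above the origin, then narrowing to a round 37 mm neck under the cap. Its -x side carries a dark scale and a writing panel. 0.13 to 0.22 kg with the cap. Can be lifted and turned by the cap or by the upper body.
- scale (a point): point on the bottle's scale side, 28 mm from the axis and 45 mm above the underside; the bottle's own -x axis points out of this side
- cap: the bottle's round ribbed screw cap, 45 mm across (47 over the ribs), 24 mm high, already started on the thread. Origin: on the bottle's axis at the cap's lower rim, 98 mm above the bottle's underside when home, plus 4 mm for each turn it is open; z up. A raised rib on its top points along the cap's +x. Fingers that grip it can reach 6 mm below its home rim before they meet the sloping shoulder.
- cap_turn (a joint): angle of the cap on its thread, rad: 0 = bottomed out (hard stop), growing as the cap is turned anticlockwise seen from above (loosened); clockwise closes it. Starts between 2.8 and 4.6. Thread: right-hand, 4 mm a turn; it drags with about 0.06 N m and stays where it is left; at the stop the torque rises sharply. The cap is captive and stops at 6.2.
- rack: the metal bottle rack, fixed on the bench, 94 (x) x 236 (y) x 42 mm high, with two square places side by side along its y. Origin: centre of its underside; z up, its front looks along its own -x, towards the robot.
- well (a point): the empty place, the right-hand one seen from the robot: centre of the rack floor under the square hole, 6 mm above the bench; its axes are the rack's. The hole is 60 mm square with a 3 mm chamfer, sides parallel to the rack's, rim 36 mm above this point. A bottle standing here has its origin on this point and cannot turn.
- done_bottle: a bottle of the same kind with its cap already set, standing in the left-hand place of the rack; 123 mm high, its axis 116 mm from that of the empty place. Leave it alone.
- beaker: a 53 mm wide, 69 mm high beaker standing on the bench near the bottle's starting place; leave it alone
- tape: a roll of tape, about 98 mm across and 25 mm high, lying on the bench; leave it alone
- reagent_a: a round labelled bottle, 56 mm wide and 106 mm high, behind the work; leave it alone

How it is judged (in metres and radians):
On the way, in this order (a step that is already met when the one before it is completed fails the run):
1. the bottle stands right down in the empty place of the rack, upright, scale to the front (horizontal distance between bottle and well below 0.005 m and z of bottle in the frame of well between -0.004 and 0.004 m and angle between bottle's own z axis and vertical below 0.06 rad and x of scale in the frame of well below -0.02 m), for 0.2 s.
2. the cap is screwed down to its stop, with the bottle in its place (value of joint cap_turn below 0.08 rad and horizontal distance between bottle and well below 0.005 m and z of bottle in the frame of well below 0.006 m), for 0.2 s.
At the end, for the whole second after the job is handed in: Bottle on the floor of the empty place (5 mm sideways, 4 mm in height), upright, scale to the rack's front; after reaching its stop the cap is backed off a quarter turn (70 to 110 degrees), at rest, fingers gripping it with over 3 N; the other bottle in its place (all of step 1 and value of joint cap_turn between 1.22 and 1.92 rad and contact force between the fingers and cap above 3 N and linear speed of cap below 0.02 m/s and horizontal distance between done_bottle and rack below 0.066 m and angle between done_bottle's own z axis and vertical below 0.06 rad); the arm keeps its last pose, push and grip.
It fails at once if the bottle is tipped over (angle between bottle's own z axis and vertical above 0.6 rad).
It fails at once if the finished bottle is pulled out of its place or shoved about (distance of done_bottle from where it was at the start of the episode above 0.015 m).
It fails at once if the beaker, the tape or the reagent bottle is displaced (distance of any of beaker, tape, reagent_a from where it was at the start of the episode above 0.03 m).
It also fails if it takes over 69 s, if anything falls off the work surface, if the arm or the gripper's body presses on something with over 40 N, if the wrist force passes 120 N, or if a joint passes its speed limit or range.

### The arm

A 6-joint arm with a two-finger parallel gripper is mounted at the origin on a cart in front of the work surface, level with it; the furniture and walls round the work are solid. World frame = base frame: x ahead of the robot, y to its left, z up, the work surface at z = 0. Lengths are in mm, angles in rad, forces in N, time in s.
With the tool pointing down it reaches from about 400 to 925 mm from the base axis. Payload 12.5 kg.
Tool frame: the origin (TCP) lies at the very end of the fingers, on their centre line; the grasp point (between the pads) lies 19 mm behind it; x points along the fingers, y is the direction in which the jaws open and shut, and the axes are right-handed (so a half turn about x gives the same grasp; the last joint's range is limited). The gripper opens to 95 mm and grips with 3 to 60 N. Pads are 20 mm wide; open, the fingers measure 119 mm over their backs; the gripper's body (75 mm by 180 mm) begins 59 mm behind the grasp point.
Start: joints at [-1.233, 0.491, 1.559, -0, 1.092, -0.106], TCP at [268.383, -564.462, 214.661] pointing down, gripper open.
Joint ranges: [-3.1, 3.1], [-0.84, 2.19], [0.05, 2.79], [-1.13, 4.28], [0.06, 2.93], [-2.69, 2.69]. Speed limits (rad/s): [2.22, 2.22, 2.79, 3.14, 3.14, 3.14].

### API

Orientations are given as [roll, pitch, yaw] about the fixed x, y, z axes, in that order (R = Rz(yaw) Ry(pitch) Rx(roll)).
In Python, from cell import env, optics, job gives the robot as it stands.
- The arm moves only by the shell command python3 -m handwheel 'ROWS' [OPENING]. ROWS is JSON, a list of rows, each an object with "travel": the shift along the world's x, y, z in mm, a list of three; "roll": the turn about the world's z in degrees. In form: [{"travel": [dx, dy, dz], "roll": roll}, ...]. A call has 1 to 8 rows; each row is the pose to reach, as a shift and turn from the pose commanded when the call began; what a row does not reach only later rows make up. A row lasts 1/10 s, in which the tool goes at most 50 mm and 8.59 degrees, less where a joint would pass 70% of its speed; a pose out of reach is approached as far as the arm can. A call with a gripper value outside its range is refused whole. OPENING is the closure, from -1 (fully open) to 1 (shut), set as the call begins (- or left out, the last holds). The fingers move at their own pace and stop on an object; the grip force is fixed at half the most. Time passes only in rows, so rows that repeat a pose let the fingers close. It gives the time, the measured TCP pose, the force and the opening at its end, in the units of the state.
- env.state(): the state, without advancing time (a new reading comes with each control period).
- optics.read_camera(name): name is "scene" or "top" or "wrist"; returns the picture (420x560x3 uint8, red, green, blue); there is no depth.
- optics.camera_params(name): a dict with "fx", "fy", "cx", "cy" (pixels), "world_from_camera" (4x4, takes a point from camera to world coordinates). Camera axes: x right, y up, looking along -z (the intrinsics and any distortion apply to the point x, -y, -z); pixel columns grow to the right and rows downward; lengths in mm; the calibration is good to about 2 mm. A picture is of the moment at which its call begins: read the wrist's pose just before it. camera_params takes no time and is no camera call; for the wrist camera it gives the pose at the moment of the call.
- job.job_done(): hands the job in, once; it reports no verdict.
The state is a dict: "t": time; "joints": joint angles; "qvel": joint speeds; "tau": joint torques, N m; "eef_pos": TCP position; "tcp_rot": TCP orientation; "ft_force": force on the tool from outside, world axes, zero at the start; "moment": the same for the moment, N m; "opening": opening from 0.0 (shut) to 1.0 (fully open).
Only numpy, scipy, OpenCV 4.12 (cv2) and the standard library are available. Lean on these libraries where they do the work, as an engineer would, in place of code of your own. Each camera call takes 0.05 s, during which the arm holds its last target.

## Working session

There is one attempt and no reset: what is moved stays moved. The work goes in short steps, Python scripts to look and compute and a shell command to move; the robot and the scene stay as the last step left them, time stands still between calls to the robot, and variables do not carry over. Pictures are saved under pics/ and viewed, and the job is handed in when it is done.

```bash
mkdir -p pics; ls
python3 - <<'E'
from cell import env, optics, job
import cv2
s=env.state(); print({k:(v if not hasattr(v,'tolist') else v.tolist()) for k,v in s.items()})
for n in ["scene","top","wrist"]:
    p=optics.camera_params(n); print(n,{k:(v if not hasattr(v,'round') else v) for k,v in p.items()})
    cv2.imwrite(f"pics/{n}0.png",optics.read_camera(n)[:,:,::-1])
E
```

```text
pics
{'t': 0.0, 'joints': [-1.2325637410276513, 0.4915553496137278, 1.559468210118827, -1.8946712779663124e-05, 1.0916660110294265, -0.10562083627955858], 'qvel': [0.001431593918842324, 4.683222489576381e-05, -0.0015059708716249594, 0.0009879010634685475, 4.030928565418215e-06, 0.0003690951668941342], 'tau': [0.002491440827725455, -61.264328956604004, -25.818203687667847, 0.06931099807843566, 0.04816390690393746, -0.00011499073480081279], 'eef_pos': [268.3121229936091, -564.2054090832737, 214.05789574335876], 'tcp_rot': [-1.6610993816495858, 1.569699280849413, 1.9243554377868803], 'ft_force': [-0.6248073194359818, -0.24535374177421818, -0.1718048676896374], 'moment': [-0.030362387964739185, -0.022715454421401538, -0.023541443364716468], 'opening': 1.0008910422813613}
scene {'fx': 503.7827687353153, 'fy': 503.7827687353153, 'cx': 275.17617312691254, 'cy': 217.81627469453502, 'world_from_camera': array([[-7.17407763e-01,  5.16226280e-01, -4.67799668e-01,
        -9.82551780e+01],
       [-6.96334697e-01, -5.51674548e-01,  4.59100407e-01,
         5.71486325e+02],
       [-2.10734750e-0
[... 392 characters left out ...]
3331509e-02, -1.98330973e-02,
        -8.39997816e+01],
       [-2.19447597e-02,  8.24858959e-02,  9.96350593e-01,
         1.16430197e+03],
       [ 0.00000000e+00,  0.00000000e+00,  0.00000000e+00,
         1.00000000e+00]])}
wrist {'fx': 374.21084380744406, 'fy': 374.21084380744406, 'cx': 274.3649610214503, 'cy': 201.81511914494004, 'world_from_camera': array([[ 4.29367999e-01,  8.72684050e-01,  2.32520258e-01,
         3.34279171e+02],
       [-9.03128004e-01,  4.15380669e-01,  1.08713881e-01,
        -5.33681365e+02],
       [-1.71155012e-03, -2.56673818e-01,  9.66496571e-01,
         3.84382908e+02],
       [ 0.00000000e+00,  0.00000000e+00,  0.00000000e+00,
         1.00000000e+00]])}
```

View pics/scene0.png

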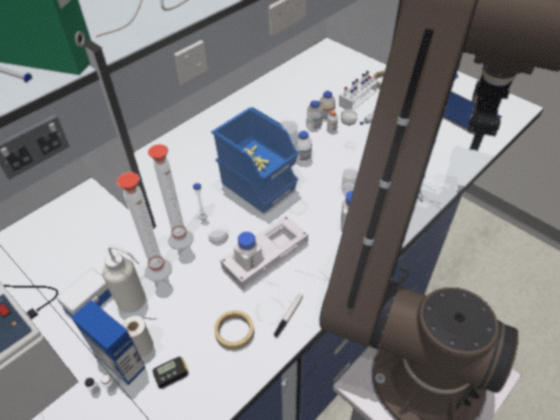

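View pics/top0.png

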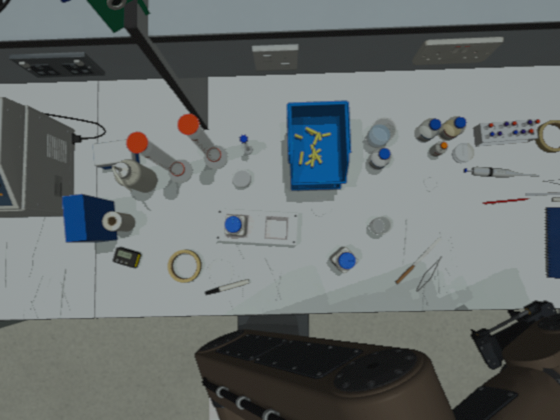

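View pics/wrist0.png

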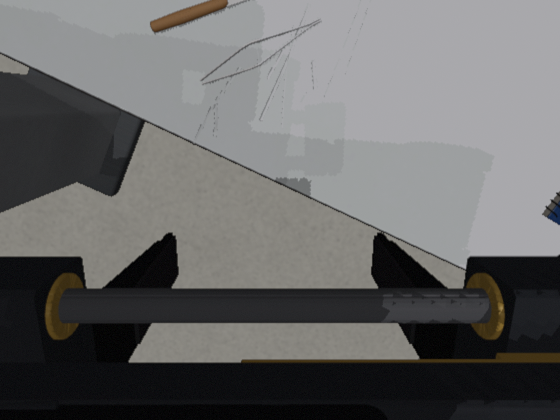

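Run:
```python
import cv2
a=cv2.imread('pics/top0.png')[190:310,200:440]; cv2.imwrite('pics/topcrop0.png',cv2.resize(a,None,fx=3.3,fy=3.3,interpolation=cv2.INTER_CUBIC))
a=cv2.imread('pics/scene0.png')[150:300,210:420]; cv2.imwrite('pics/scenecrop0.png',cv2.resize(a,None,fx=3.5,fy=3.5,interpolation=cv2.INTER_CUBIC))
```

```text
(no output)
```

View pics/topcrop0.png

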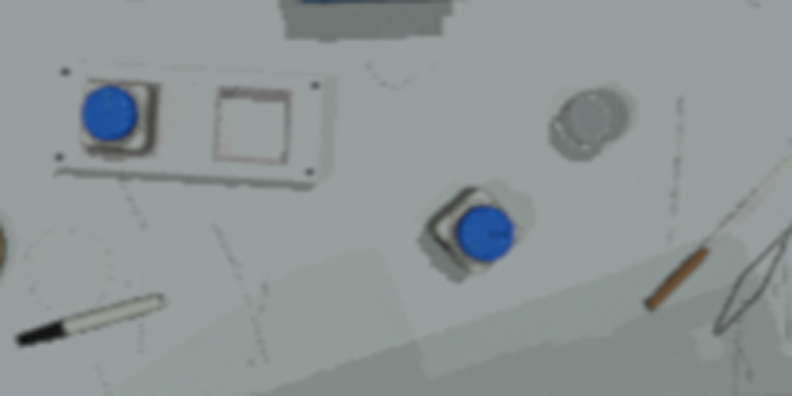

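View pics/scenecrop0.png

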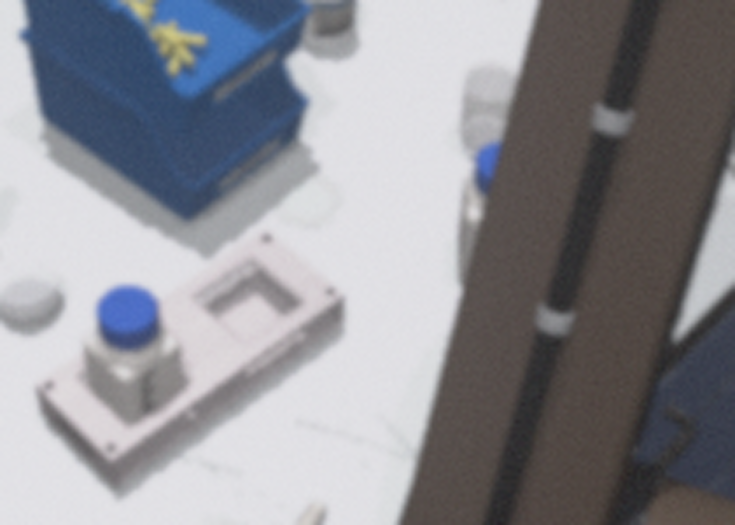

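```bash
cat > h.py <<'E'
import numpy as np, cv2
from cell import env, optics
def ray(P,u,v):
    d=np.array([(u-P['cx'])/P['fx'],-(v-P['cy'])/P['fy'],-1.0]); T=np.array(P['world_from_camera'])
    return T[:3,3],T[:3,:3]@d
def plane(P,u,v,z):
    o,d=ray(P,u,v); return (o+d*(z-o[2])/d[2])
def proj(P,X):
    T=np.array(P['world_from_camera']); c=T[:3,:3].T@(np.array(X)-T[:3,3])
    return P['cx']+P['fx']*c[0]/-c[2], P['cy']-P['fy']*c[1]/-c[2]
def blue(img,sel=None):
    hsv=cv2.cvtColor(img,cv2.COLOR_RGB2HSV); m=cv2.inRange(hsv,(105,120,60),(125,255,255))
    return m
def blobs(m,amin=100):
    n,l,s,c=cv2.connectedComponentsWithStats(m); return [(c[i].round(1).tolist(),s[i].tolist()) for i in range(1,n) if s[i][4]>amin]
E
python3 - <<'E'
from h import *
P=optics.camera_params('top')
im=cv2.imread('pics/top0.png')[:,:,::-1].copy()
for c,s in blobs(blue(im)): print(c,s,plane(P,*c,124.4).round(1))
f=lambda x,y:(200+x/3.3,190+y/3.3)
for n,(x,y,z) in dict(r1=(65,71,42),r2=(315,85,42),r3=(309,172,42),r4=(59,157,42),h1=(219,88,42),h2=(291,89,42),h3=(286,163,42),h4=(214,159,42),beaker=(595,116,69)).items(): print(n,plane(P,*f(x,y),z).round(1))
E
```

```text
[74.4, 217.7] [62, 195, 26, 47, 1010] [552.5 496.  124.4]
[554.1, 241.6] [548, 208, 12, 70, 744] [ 455.8 -789.4  124.4]
[232.7, 223.9] [225, 216, 16, 17, 208] [524.4  62.5 124.4]
[346.5, 260.4] [338, 253, 17, 16, 215] [ 419.3 -240.3  124.4]
r1 [565.5 111.8  42. ]
r2 [ 547.3 -109.6   42. ]
r3 [ 470.9 -102.1   42. ]
r4 [489.5 118.   42. ]
h1 [546.8 -24.7  42. ]
h2 [544.3 -88.3  42. ]
h3 [479.3 -82.2  42. ]
h4 [484.4 -18.9  42. ]
beaker [ 512.8 -347.6   69. ]
```

```bash
python3 -m handwheel '[{"travel":[16,38,0],"roll":3},{"travel":[33,76,0],"roll":6},{"travel":[49,114,0],"roll":9},{"travel":[66,152,0],"roll":12},{"travel":[82,190,0],"roll":15},{"travel":[99,228,0],"roll":18},{"travel":[115,266,0],"roll":20},{"travel":[132,304,0],"roll":20}]' -1
python3 -m handwheel '[{"travel":[0,0,0],"roll":0}]'
python3 - <<'E'
from h import *
print(env.state()['joints'])
P=optics.camera_params('wrist'); im=optics.read_camera('wrist'); cv2.imwrite('pics/w1.png',im[:,:,::-1])
np.save('w1.npy',P['world_from_camera']); print(P['world_from_camera'].round(3).tolist())
E
```

```text
t: 0.95
eef_pos: [400.6, -258.9, 214.6]
tcp_rot: [0.906, 1.571, -1.442]
ft_force: [0.6, -0.9, -0.4]
opening: 1.003
t: 1.05
eef_pos: [401.3, -256.9, 214.7]
tcp_rot: [-2.257, 1.57, 1.681]
ft_force: [-0.4, -0.4, -0.5]
opening: 1.0
[-7.08422637e-01  2.80824810e-01  1.91006794e+00  6.53326702e-04
  9.51268498e-01  6.54100284e-02]
[[0.715, 0.676, 0.18, 452.54], [-0.699, 0.691, 0.182, -205.688], [-0.001, -0.256, 0.967, 385.024], [0.0, 0.0, 0.0, 1.0]]
```

View pics/w1.png

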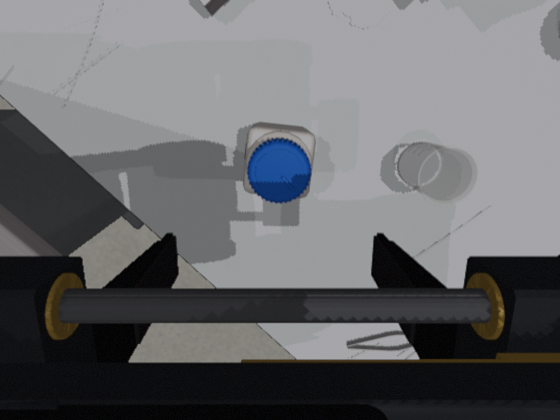

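Run:
```python
from h import *
im=optics.read_camera('scene');cv2.imwrite('pics/s1.png',im[:,:,::-1])
w=cv2.imread('pics/w1.png')[90:230,200:480]; cv2.imwrite('pics/w1c.png',cv2.resize(w,None,fx=2.8,fy=2.8,interpolation=cv2.INTER_CUBIC))
```

```text
(no output)
```

View pics/s1.png

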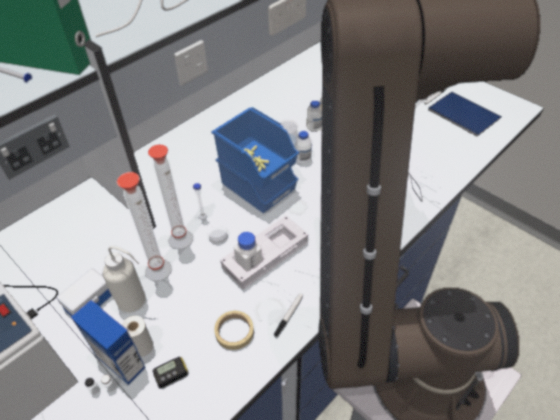

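View pics/w1c.png

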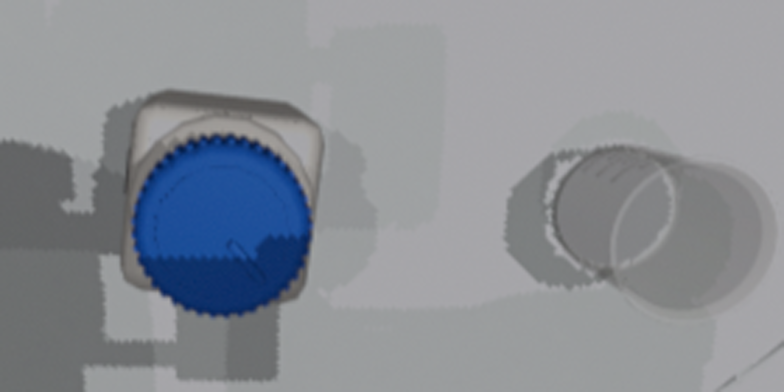

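```bash
python3 -m handwheel '[{"travel":[12,-44,0],"roll":0},{"travel":[24,-88,0],"roll":0},{"travel":[35,-133,0],"roll":0},{"travel":[35,-133,0],"roll":0},{"travel":[35,-133,0],"roll":0}]'
python3 - <<'E'
from h import *
P=optics.camera_params('wrist'); im=optics.read_camera('wrist'); cv2.imwrite('pics/w2.png',im[:,:,::-1])
np.save('w2.npy',P['world_from_camera']); 
im=optics.read_camera('scene')[150:300,280:460];cv2.imwrite('pics/s2.png',cv2.resize(im[:,:,::-1],None,fx=3.5,fy=3.5,interpolation=cv2.INTER_CUBIC))
E
```

```text
t: 1.65
eef_pos: [434.3, -394.9, 213.7]
tcp_rot: [-1.627, 1.569, 2.305]
ft_force: [-0.7, 0.5, -0.3]
opening: 0.999
```

View pics/w2.png

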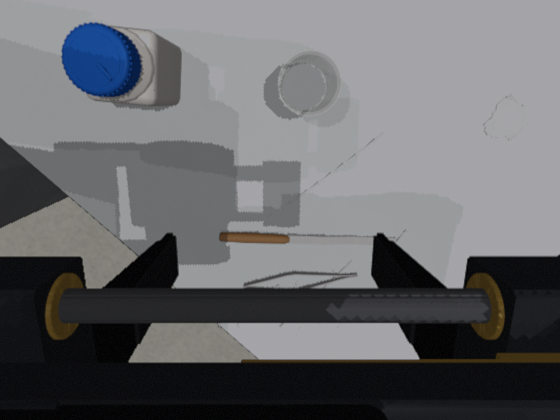

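View pics/s2.png

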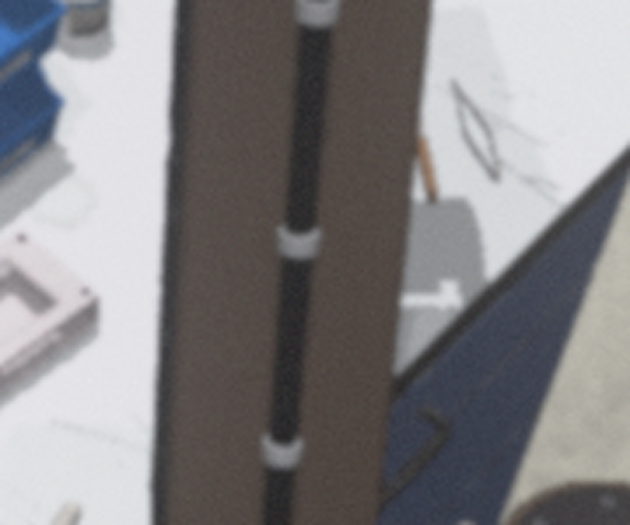

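```bash
python3 -m handwheel '[{"travel":[0,30,0],"roll":8.5},{"travel":[1,60,0],"roll":17},{"travel":[2,90,0],"roll":25.5},{"travel":[2,120,0],"roll":34},{"travel":[3,150,0],"roll":42.5},{"travel":[4,175,0],"roll":51},{"travel":[4,200,0],"roll":59.5},{"travel":[4,200,0],"roll":68}]'
python3 -m handwheel '[{"travel":[0,0,0],"roll":8.5},{"travel":[0,0,0],"roll":17},{"travel":[0,0,0],"roll":22},{"travel":[0,0,0],"roll":22}]'
python3 - <<'E'
from h import *
print(env.state()['joints'])
P=optics.camera_params('wrist'); im=optics.read_camera('wrist'); cv2.imwrite('pics/w3.png',im[:,:,::-1])
np.save('w3.npy',P['world_from_camera']);print(P['world_from_camera'].round(3).tolist())
E
```

```text
t: 2.55
eef_pos: [438.6, -190.4, 215.2]
tcp_rot: [1.976, 1.57, 0.823]
ft_force: [0.2, -0.5, 0.5]
opening: 1.0
t: 2.95
eef_pos: [438.9, -192.8, 215.0]
tcp_rot: [0.363, 1.57, -0.413]
ft_force: [-0.9, -0.1, 1.5]
opening: 1.003
[-5.51773958e-01  2.84199784e-01  1.90395298e+00  8.06947126e-05
  9.52968003e-01 -1.34664453e+00]
[[0.7, -0.69, -0.184, 388.123], [0.714, 0.677, 0.179, -142.46], [0.001, -0.257, 0.966, 385.253], [0.0, 0.0, 0.0, 1.0]]
```

View pics/w3.png

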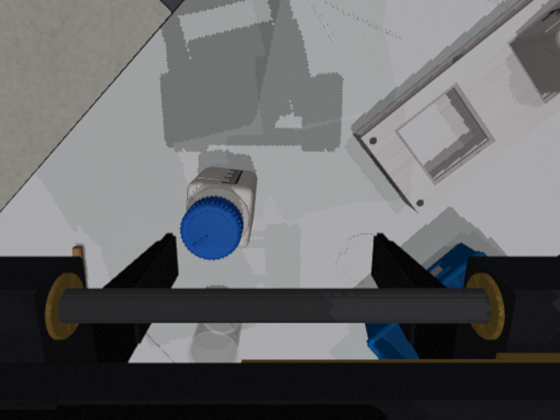

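Run:
```python
from h import *
P0=optics.camera_params('wrist')
for n in ['w1','w2','w3']:
    P=dict(P0,world_from_camera=np.load(n+'.npy')); im=cv2.imread(f'pics/{n}.png')[:,:,::-1].copy()
    m=blue(im); cs,_=cv2.findContours(m,cv2.RETR_EXTERNAL,cv2.CHAIN_APPROX_NONE)
    for c in cs:
        if cv2.contourArea(c)>2000:
            (e,ax,an)=cv2.fitEllipse(cv2.convexHull(c)); print(n,np.round(e,1),np.round(ax,1),[plane(P,*e,z).round(1)[:2] for z in (112,124)])
P=dict(P0,world_from_camera=np.load('w3.npy'))
for q in [(397,129),(457,83),(494,140),(436,184),(374,141),(420,203)]: print(q,plane(P,*q,42).round(1))
for n,(a,b,c,d) in dict(w1=(100,220,230,340),w3=(150,280,170,280)).items():
    w=cv2.imread(f'pics/{n}.png')[a:b,c:d]; cv2.imwrite(f'pics/{n}z.png',cv2.resize(w,None,fx=5,fy=4.5 if n=='x' else 5,interpolation=cv2.INTER_CUBIC)[:600])
w=cv2.imread('pics/w3.png')[60:220,340:560]; cv2.imwrite('pics/w3rack.png',cv2.resize(w,None,fx=3.5,fy=3.5,interpolation=cv2.INTER_CUBIC))
```

```text
w1 [278.7 170.6] [63.4 64.1] [array([ 420.7, -242.4]), array([ 422.1, -240.7])]
w2 [100.5  60.1] [69.8 83.3] [array([ 420.8, -240.1]), array([ 423.7, -244.7])]
w3 [211.5 227.8] [61.1 64.2] [array([ 421. , -242.2]), array([ 419.6, -237.8])]
(397, 129) [482.4 -79.6  42. ]
(457, 83) [488.6 -16.7  42. ]
(494, 140) [551.8 -22.9  42. ]
(436, 184) [547.2 -85.9  42. ]
(374, 141) [ 476.  -101.4   42. ]
(420, 203) [ 551.2 -108.3   42. ]
```

View pics/w1z.png

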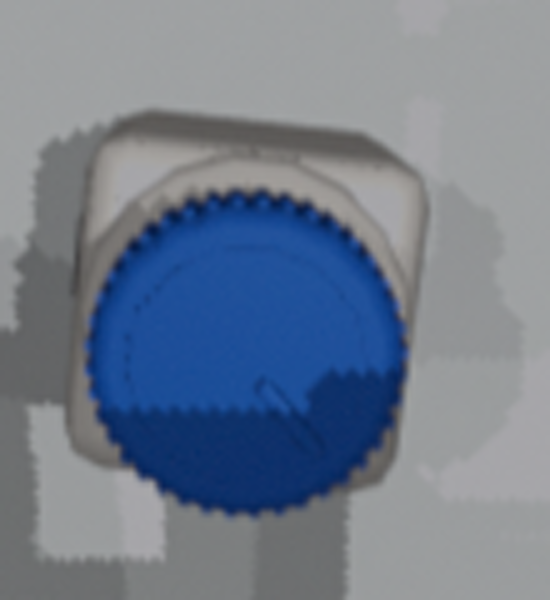

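View pics/w3z.png

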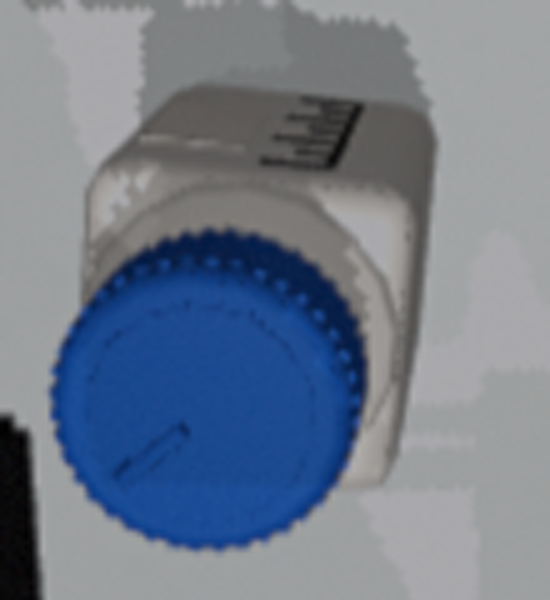

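View pics/w3rack.png

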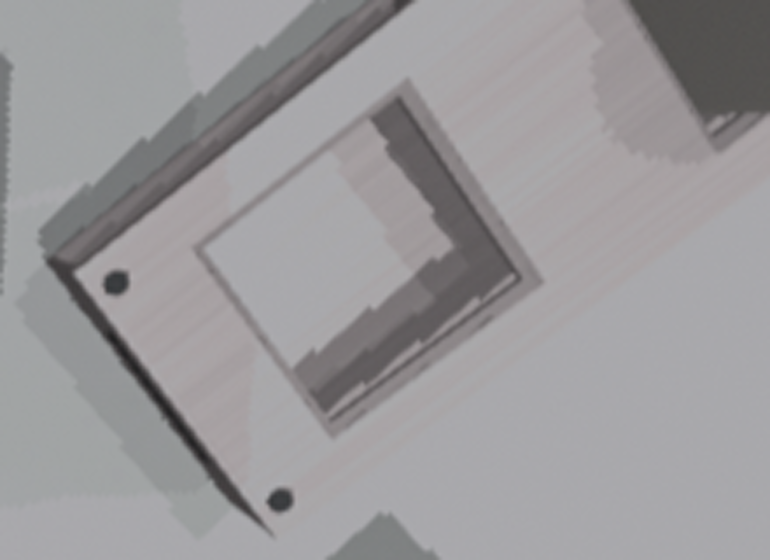

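Run:
```python
from h import *
P0=optics.camera_params('wrist')
def L(n,o,a,b,z):
    P=dict(P0,world_from_camera=np.load(n+'.npy')); A=plane(P,o[0]+a[0]/5,o[1]+a[1]/5,z);B=plane(P,o[0]+b[0]/5,o[1]+b[1]/5,z);d=B-A
    print(n,a,b,A.round(1),B.round(1),np.degrees(np.arctan2(d[1],d[0])).round(1))
o1=(230,100);o3=(170,150)
L('w1',o1,(120,125),(390,165),86);L('w1',o1,(150,110),(365,133),0);L('w1',o1,(98,165),(75,400),86);L('w1',o1,(428,205),(400,440),86)
L('w3',o3,(262,162),(335,165),70);L('w3',o3,(300,98),(360,105),20);L('w3',o3,(145,140),(250,150),70);L('w3',o3,(436,150),(400,450),60);L('w3',o3,(180,90),(420,112),10)
o,_=ray(dict(P0,world_from_camera=np.load('w1.npy')),0,0)
P=dict(P0,world_from_camera=np.load('w1.npy'))
a=plane(P,230+258/5,100+378/5,124);b=plane(P,230+322/5,100+450/5,124);d=b-a;print('rib',np.degrees(np.arctan2(d[1],d[0])))
```

```text
w1 (120, 125) (390, 165) [ 429.  -206.4   86. ] [ 455.1 -240.5   86. ] -52.6
w1 (150, 110) (365, 133) [ 428.7 -208.7    0. ] [ 456.6 -242.3    0. ] -50.3
w1 (98, 165) (75, 400) [ 422.2 -208.3   86. ] [ 392.7 -232.2   86. ] -141.0
w1 (428, 205) (400, 440) [ 455.1 -249.3   86. ] [ 425.9 -274.1   86. ] -139.6
w3 (262, 162) (335, 165) [ 404.4 -220.8   70. ] [ 413.6 -212.2   70. ] 43.1
w3 (300, 98) (360, 105) [ 403.4 -218.5   20. ] [ 412.7 -211.    20. ] 38.8
w3 (145, 140) (250, 150) [ 387.7 -232.3   70. ] [ 401.6 -220.7   70. ] 40.0
w3 (436, 150) (400, 450) [ 425.1 -199.7   60. ] [ 460.3 -244.5   60. ] -51.8
w3 (180, 90) (420, 112) [ 385.7 -236.7   10. ] [ 422.9 -205.2   10. ] 40.2
rib -92.99883739831769
```

```bash
python3 -m handwheel '[{"travel":[-9,-24,0],"roll":-3},{"travel":[-18,-48.5,0],"roll":-6},{"travel":[-18,-48.5,0],"roll":-6},{"travel":[-18,-48.5,0],"roll":-6}]'
python3 - <<'E'
from h import *
s=env.state();print(s['eef_pos'],s['joints'][5])
P=optics.camera_params('wrist'); im=optics.read_camera('wrist'); cv2.imwrite('pics/w4.png',im[:,:,::-1])
np.save('w4.npy',P['world_from_camera']);T=P['world_from_camera'];print(np.degrees(np.arctan2(T[1,0],T[0,0])))
m=blue(im); cs,_=cv2.findContours(m,cv2.RETR_EXTERNAL,cv2.CHAIN_APPROX_NONE)
for c in cs:
  if cv2.contourArea(c)>1500:
    e,ax,_=cv2.fitEllipse(cv2.convexHull(c)); print(e,ax,plane(P,*e,116))
E
```

```text
t: 3.4
eef_pos: [421.1, -241.8, 214.7]
tcp_rot: [2.233, 1.571, 1.348]
ft_force: [-0.4, 0.2, -0.1]
opening: 1.004
[ 421.08599082 -241.77581339  214.70410105] -1.3436966344383627
39.30584107703176
(273.7657775878906, 201.14817810058594) (61.770835876464844, 64.01420593261719) [ 420.77671914 -241.20920829  116.        ]
```

View pics/w4.png

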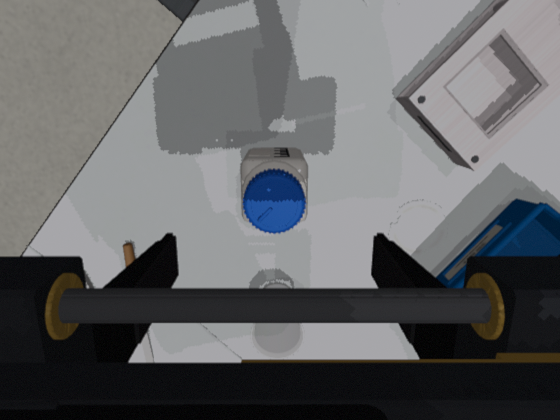

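```bash
python3 -m handwheel '[{"travel":[0,0.5,-30],"roll":0},{"travel":[0,0.5,-60],"roll":0},{"travel":[0,0.5,-85],"roll":0},{"travel":[0,0.5,-110],"roll":0},{"travel":[0,0.5,-130],"roll":0},{"travel":[0,0.5,-147],"roll":0},{"travel":[0,0.5,-158],"roll":0},{"travel":[0,0.5,-158],"roll":0}]'
python3 -m handwheel '[{"travel":[0,0,0],"roll":0},{"travel":[0,0,0],"roll":0},{"travel":[0,0,0],"roll":0},{"travel":[0,0,0],"roll":0},{"travel":[0,0,0],"roll":0},{"travel":[0,0,0],"roll":0},{"travel":[0,0,0],"roll":0},{"travel":[0,0,0],"roll":0}]' 1
```

```text
t: 4.25
eef_pos: [421.2, -240.6, 55.8]
tcp_rot: [-2.986, 1.569, 2.415]
ft_force: [-1.5, 0.2, 0.0]
opening: 1.0
t: 5.05
eef_pos: [421.4, -241.6, 56.9]
tcp_rot: [0.337, 1.57, -0.546]
ft_force: [-1.5, 0.6, 4.9]
opening: 0.585
```

```bash
python3 -m handwheel '[{"travel":[0,0,10],"roll":0},{"travel":[0,0,30],"roll":0},{"travel":[0,0,55],"roll":0},{"travel":[0,0,80],"roll":0},{"travel":[0,0,80],"roll":0}]'
python3 -m handwheel '[{"travel":[0,30,0],"roll":6},{"travel":[10,60,0],"roll":12},{"travel":[20,90,0],"roll":18},{"travel":[30,115,0],"roll":24},{"travel":[35,130,0],"roll":30},{"travel":[35,130,0],"roll":36},{"travel":[35,130,0],"roll":42},{"travel":[35,130,0],"roll":45}]'
python3 -m handwheel '[{"travel":[0,0,0],"roll":0},{"travel":[0,0,0],"roll":0}]'
python3 - <<'E'
from h import *
s=env.state();print(s['eef_pos'],s['joints'][5])
P=optics.camera_params('wrist'); im=optics.read_camera('wrist'); cv2.imwrite('pics/w5.png',im[:,:,::-1])
np.save('w5.npy',P['world_from_camera']);T=P['world_from_camera'];print(np.degrees(np.arctan2(T[1,0],T[0,0])))
m=optics.read_camera('top');cv2.imwrite('pics/t5.png',cv2.resize(m[190:310,200:400][:,:,::-1],None,fx=4,fy=4,interpolation=cv2.INTER_CUBIC))
E
```

```text
t: 5.55
eef_pos: [422.3, -242.1, 139.5]
tcp_rot: [0.251, 1.566, -0.632]
ft_force: [0.1, -1.7, -1.6]
opening: 0.588
t: 6.35
eef_pos: [456.1, -111.0, 136.0]
tcp_rot: [2.77, 1.57, 2.677]
ft_force: [-0.2, -0.1, -1.3]
opening: 0.587
t: 6.55
eef_pos: [456.2, -111.4, 136.3]
tcp_rot: [2.713, 1.57, 2.613]
ft_force: [1.0, -0.4, -1.8]
opening: 0.586
[ 456.15385525 -111.39317354  136.27335772] -1.8522188639353079
84.32556462945398
```

View pics/w5.png

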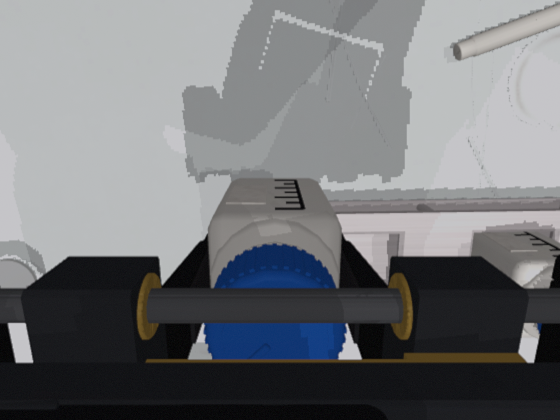

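View pics/t5.png

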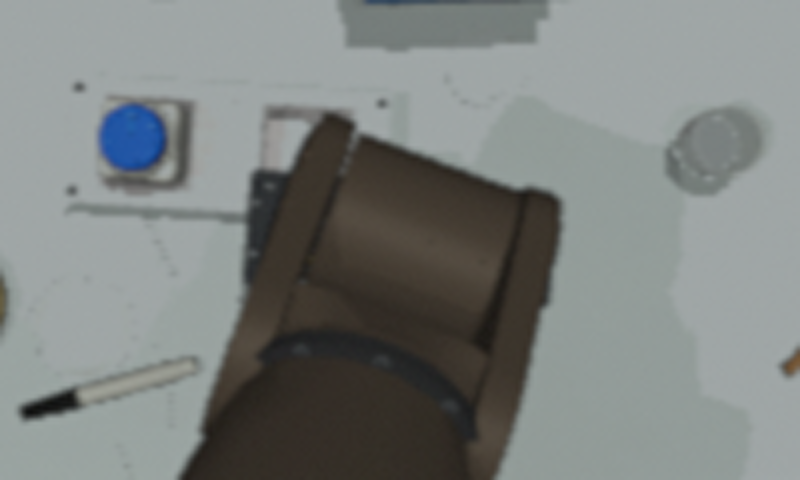

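```bash
python3 -m handwheel '[{"travel":[0,5,25],"roll":0},{"travel":[20,15,50],"roll":0},{"travel":[50,30,60],"roll":0},{"travel":[85,45,60],"roll":0},{"travel":[109,58,60],"roll":0},{"travel":[109,58,60],"roll":0},{"travel":[109,58,60],"roll":0}]'
python3 - <<'E'
from h import *
s=env.state();print(s['eef_pos'],s['joints'][5])
P=optics.camera_params('wrist'); im=optics.read_camera('wrist'); cv2.imwrite('pics/w6.png',im[:,:,::-1])
np.save('w6.npy',P['world_from_camera']);T=P['world_from_camera'];print(T.round(3).tolist())
a,b,c,d=60,220,200,420
cv2.imwrite('pics/w6z.png',cv2.resize(im[a:b,c:d][:,:,::-1],None,fx=3.6,fy=3.6,interpolation=cv2.INTER_CUBIC))
E
```

```text
t: 7.35
eef_pos: [565.0, -53.2, 196.1]
tcp_rot: [3.047, 1.57, 2.949]
ft_force: [-0.7, 1.3, -1.3]
opening: 0.587
[565.00267016 -53.20751939 196.06622939] -1.6839607546734676
[[0.097, -0.962, -0.255, 494.198], [0.995, 0.094, 0.024, -46.518], [0.001, -0.256, 0.967, 366.404], [0.0, 0.0, 0.0, 1.0]]
```

View pics/w6.png

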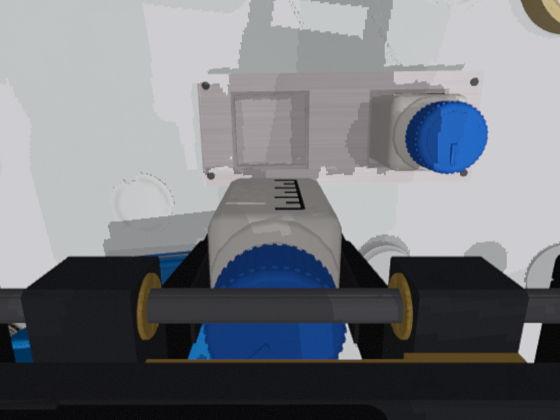

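View pics/w6z.png

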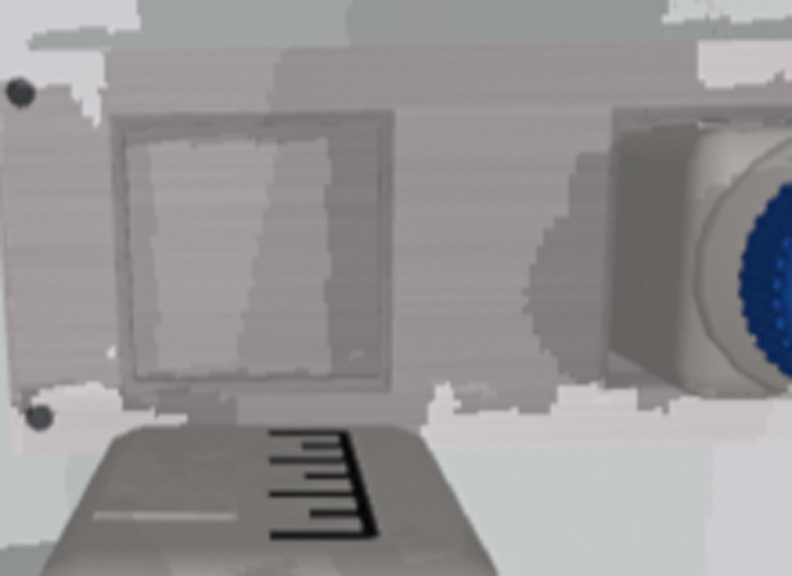

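Run:
```python
from h import *
P=dict(optics.camera_params('wrist'),world_from_camera=np.load('w6.npy'))
im=cv2.imread('pics/w6.png'); g=cv2.cvtColor(im,cv2.COLOR_BGR2GRAY)
C=np.array([plane(P,200+x/3.6,60+y/3.6,42) for x,y in [(112,117),(394,112),(389,388),(120,392)]]);print(C.round(1),C.mean(0))
S=[]
for u,v in [(205,86),(210,175),(474,82),(464,172)]:
    w=g[v-6:v+7,u-6:u+7].astype(float); k=np.clip(110-w,0,None); yy,xx=np.mgrid[-6:7,-6:7]; p=(u+(k*xx).sum()/k.sum(),v+(k*yy).sum()/k.sum()); S.append(plane(P,*p,42)); print(np.round(p,1),S[-1].round(1))
S=np.array(S);a=S[2]-S[0];b=S[3]-S[1]
for q in(a,b):print('rack yaw',np.degrees(np.arctan2(-q[0],q[1])))
c=S.mean(0);yw=np.arctan2(-(a+b)[0],(a+b)[1]);print('centre',c,'well',c-58*np.array([-np.sin(yw),np.cos(yw),0]))
for q in (C[1]-C[0],C[2]-C[3]):print('hole yaw',np.degrees(np.arctan2(-q[0],q[1])))
q=C[0]-C[3];q2=C[1]-C[2];print([np.degrees(np.arctan2(-t[1],-t[0])) for t in(q,q2)])
# marks tool axis yaw and held bottle cues
T=P['world_from_camera'];print('jaw',np.degrees(np.arctan2(T[1,0],T[0,0])))
```

```text
[[482.4 -81.2  42. ]
 [487.6 -16.3  42. ]
 [551.8 -22.2  42. ]
 [546.4 -87.4  42. ]] [517.06626364 -51.78652028  42.        ]
[205.1  85.6] [ 474.9 -102.    42. ]
[210.2 175.4] [ 550.2 -108.4   42. ]
[473.8  81.5] [493.2 119.6  42. ]
[462.3 170.2] [567.1 112.3  42. ]
rack yaw -4.717022883551756
rack yaw -4.37252514711667
centre [521.34540944   5.35242251  42.        ] well [516.74924137 -52.46518068  42.        ]
hole yaw -4.5870204454698165
hole yaw -4.7113075758599905
[np.float64(-5.520398995982192), np.float64(-5.2722469604984274)]
jaw 84.43669194329874
```

```bash
python3 -m handwheel '[{"travel":[-24,0.5,0],"roll":0.6},{"travel":[-48,1,-10],"roll":0.6},{"travel":[-48,1,-35],"roll":0.6},{"travel":[-48,1,-60],"roll":0.6},{"travel":[-48,1,-80],"roll":0.6},{"travel":[-48,1,-88],"roll":0.6},{"travel":[-48,1,-88],"roll":0.6}]'
python3 - <<'E'
from h import *
print(env.state()['eef_pos'])
cv2.imwrite('pics/w7.png',optics.read_camera('wrist')[:,:,::-1])
E
```

```text
t: 8.1
eef_pos: [516.6, -52.8, 108.2]
tcp_rot: [2.962, 1.569, 2.874]
ft_force: [0.4, 0.4, -0.4]
opening: 0.585
[516.63308591 -52.78104764 108.19307748]
```

View pics/w7.png

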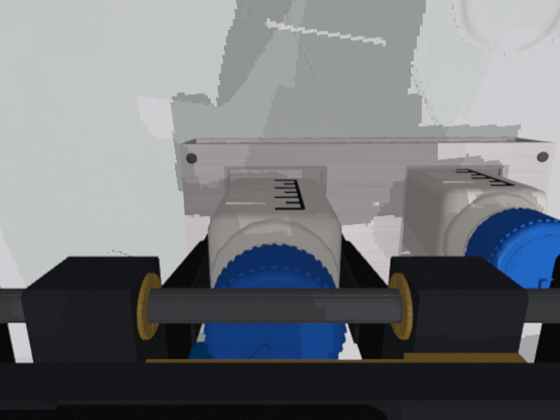

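```bash
python3 -m handwheel '[{"travel":[0,0.4,-5],"roll":0},{"travel":[0,0.4,-10],"roll":0},{"travel":[0,0.4,-14],"roll":0},{"travel":[0,0.4,-18],"roll":0},{"travel":[0,0.4,-18],"roll":0}]'
```

```text
t: 8.65
eef_pos: [517.2, -52.0, 90.2]
tcp_rot: [2.91, 1.57, 2.824]
ft_force: [-0.3, -0.1, -2.4]
opening: 0.586
```

Bottom is inside the hole with no contact; continue down.

```bash
python3 -m handwheel '[{"travel":[0,0,-6],"roll":0},{"travel":[0,0,-12],"roll":0},{"travel":[0,0,-18],"roll":0},{"travel":[0,0,-23],"roll":0},{"travel":[0,0,-26],"roll":0},{"travel":[0,0,-26],"roll":0}]'
python3 -m handwheel '[{"travel":[0,0,-1],"roll":0},{"travel":[0,0,-2],"roll":0},{"travel":[0,0,-2],"roll":0}]'
```

```text
t: 9.25
eef_pos: [517.2, -52.0, 64.2]
tcp_rot: [2.902, 1.57, 2.816]
ft_force: [-0.4, 0.2, -1.5]
opening: 0.588
t: 9.55
eef_pos: [517.5, -52.1, 62.9]
tcp_rot: [0.004, 1.57, -0.083]
ft_force: [-0.4, -0.7, -0.6]
opening: 0.585
```

```bash
python3 -m handwheel '[{"travel":[0,0,-1],"roll":0},{"travel":[0,0,-1],"roll":0}]'
python3 -m handwheel '[{"travel":[0,0,-1],"roll":0},{"travel":[0,0,-1],"roll":0}]'
```

```text
t: 9.75
eef_pos: [517.6, -52.2, 62.8]
tcp_rot: [-0.113, 1.57, -0.2]
ft_force: [-3.8, -0.5, 14.5]
opening: 0.59
t: 9.95
eef_pos: [517.6, -52.3, 62.7]
tcp_rot: [-0.183, 1.569, -0.27]
ft_force: [-7.6, -0.2, 27.6]
opening: 0.59
```

```bash
python3 -m handwheel '[{"travel":[0,0,2],"roll":0},{"travel":[0,0,2],"roll":0},{"travel":[0,0,2],"roll":0},{"travel":[0,0,2],"roll":0}]' -1
python3 -m handwheel '[{"travel":[0,0,5],"roll":0},{"travel":[0,0,30],"roll":0},{"travel":[0,0,60],"roll":0},{"travel":[0,0,90],"roll":0},{"travel":[0,0,120],"roll":0},{"travel":[0,0,140],"roll":0},{"travel":[0,0,140],"roll":0},{"travel":[0,0,140],"roll":0}]'
python3 - <<'E'
from h import *
s=env.state();print(s['eef_pos'],s['joints'][5])
P=optics.camera_params('wrist'); im=optics.read_camera('wrist'); cv2.imwrite('pics/w8.png',im[:,:,::-1])
m=blue(im); cs,_=cv2.findContours(m,cv2.RETR_EXTERNAL,cv2.CHAIN_APPROX_NONE)
for c in cs:
  if cv2.contourArea(c)>1500:
    e,ax,_=cv2.fitEllipse(cv2.convexHull(c)); print(e,ax,plane(P,*e,122))
E
```

```text
t: 10.35
eef_pos: [517.3, -52.0, 62.4]
tcp_rot: [2.722, 1.57, 2.635]
ft_force: [-1.0, 0.3, 0.8]
opening: 0.867
t: 11.15
eef_pos: [517.2, -52.0, 202.5]
tcp_rot: [0.465, 1.571, 0.378]
ft_force: [-0.7, -0.8, -0.3]
opening: 1.003
[517.17743498 -52.01092539 202.47587208] -1.7114870778167848
(176.79522705078125, 368.5220031738281) (91.84724426269531, 199.7470703125) [ 640.94252136 -139.76794014  122.        ]
(273.732177734375, 207.9224090576172) (66.12720489501953, 68.44200134277344) [516.82933365 -52.4072839  122.        ]
(438.6991882324219, 205.51718139648438) (67.4250259399414, 75.14649200439453) [525.06630798  62.02385432 122.        ]
```

View pics/w8.png

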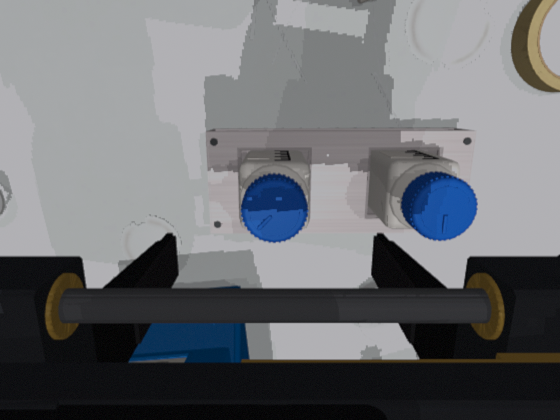

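```bash
python3 -m handwheel '[{"travel":[0,0,-5],"roll":8},{"travel":[0,0,-15],"roll":16},{"travel":[0,0,-30],"roll":24},{"travel":[0,0,-50],"roll":32},{"travel":[0,0,-70],"roll":40},{"travel":[0,0,-88],"roll":48},{"travel":[0,0,-99.5],"roll":48},{"travel":[0,0,-99.5],"roll":48}]'
python3 -m handwheel '[{"travel":[-0.2,-0.2,0],"roll":0},{"travel":[-0.2,-0.2,0],"roll":0},{"travel":[-0.2,-0.2,0],"roll":0},{"travel":[-0.2,-0.2,0],"roll":0},{"travel":[-0.2,-0.2,0],"roll":0},{"travel":[-0.2,-0.2,0],"roll":0},{"travel":[-0.2,-0.2,0],"roll":0}]' 1
python3 -c "
from h import *
s=env.state();print(s['joints'],s['moment'],s['tau'][5])"
```

```text
t: 12.0
eef_pos: [516.4, -51.9, 101.2]
tcp_rot: [2.144, 1.567, 2.891]
ft_force: [0.1, 0.2, -0.1]
opening: 1.001
t: 12.7
eef_pos: [517.2, -52.3, 103.2]
tcp_rot: [0.542, 1.571, 1.292]
ft_force: [0.3, -0.4, 0.9]
opening: 0.468
[-2.27878400e-01  4.93957481e-01  1.93119576e+00  1.42043284e-04
  7.16434710e-01 -2.54957819e+00] [ 0.26241939 -0.03632156  0.00720262] 0.004610068572219461
```

```bash
python3 -m handwheel '[{"travel":[0,0,-0.1],"roll":-7.5},{"travel":[0,0,-0.2],"roll":-15},{"travel":[0,0,-0.3],"roll":-22.5},{"travel":[0,0,-0.4],"roll":-30},{"travel":[0,0,-0.5],"roll":-37.5},{"travel":[0,0,-0.5],"roll":-45},{"travel":[0,0,-0.6],"roll":-52.5},{"travel":[0,0,-0.7],"roll":-60}]'
cat > m.py <<'E'
from h import *
s=env.state();print('j6',s['joints'][5].round(4),'yaw',np.degrees(s['joints'][0]-s['joints'][5]).round(2),'Mz',np.round(s['moment'],3),'tau6',round(s['tau'][5],3),'F',np.round(s['ft_force'],1),s['opening'])
E
python3 m.py
```

```text
t: 13.5
eef_pos: [517.2, -52.3, 102.5]
tcp_rot: [-0.105, 1.571, -0.406]
ft_force: [-0.3, -0.3, 1.5]
opening: 0.47
j6 -1.4971 yaw 72.72 Mz [ 0.045 -0.042  0.057] tau6 -2.098 F [-0.3 -0.3  1.5] 0.4696846374589053
```

```bash
python3 -m handwheel '[{"travel":[0,0,-0.1],"roll":-7.5},{"travel":[0,0,-0.2],"roll":-15},{"travel":[0,0,-0.3],"roll":-22.5},{"travel":[0,0,-0.4],"roll":-30},{"travel":[0,0,-0.5],"roll":-37.5},{"travel":[0,0,-0.5],"roll":-45},{"travel":[0,0,-0.6],"roll":-52.5},{"travel":[0,0,-0.7],"roll":-60}]'
python3 m.py
python3 -m handwheel '[{"travel":[0,0,0],"roll":-5},{"travel":[0,0,-0.1],"roll":-10},{"travel":[0,0,-0.2],"roll":-15},{"travel":[0,0,-0.3],"roll":-20},{"travel":[0,0,-0.3],"roll":-25},{"travel":[0,0,-0.4],"roll":-30},{"travel":[0,0,-0.4],"roll":-30}]'
python3 m.py
```

```text
t: 14.3
eef_pos: [517.0, -52.3, 101.8]
tcp_rot: [-1.692, 1.57, -3.041]
ft_force: [-1.8, 0.0, 1.2]
opening: 0.468
j6 -0.4499 yaw 12.72 Mz [-0.046  0.158  0.013] tau6 -2.098 F [-1.8  0.   1.2] 0.4684348850032573
t: 15.0
eef_pos: [517.0, -52.3, 101.5]
tcp_rot: [-0.808, 1.571, -2.676]
ft_force: [-2.1, -1.0, 3.7]
opening: 0.468
j6 0.0698 yaw -17.05 Mz [-0.172  0.225  0.011] tau6 1.247 F [-2.1 -1.   3.7] 0.46772591916786743
```

```bash
for i in 1; do python3 -m handwheel '[{"travel":[0,0,0],"roll":-3},{"travel":[0,0,-0.1],"roll":-6},{"travel":[0,0,-0.1],"roll":-9},{"travel":[0,0,-0.1],"roll":-12},{"travel":[0,0,-0.1],"roll":-12}]'; python3 m.py; done
python3 -m handwheel '[{"travel":[0,0,0],"roll":-3},{"travel":[0,0,-0.1],"roll":-6},{"travel":[0,0,-0.1],"roll":-9},{"travel":[0,0,-0.1],"roll":-12},{"travel":[0,0,-0.1],"roll":-12}]'; python3 m.py
```

```text
t: 15.5
eef_pos: [517.1, -52.3, 101.4]
tcp_rot: [-0.344, 1.571, -2.418]
ft_force: [-1.1, -0.4, 3.2]
opening: 0.467
j6 0.2763 yaw -28.89 Mz [-0.136  0.22  -0.005] tau6 0.743 F [-1.1 -0.4  3.2] 0.4667699717534704
t: 16.0
eef_pos: [516.4, -52.2, 101.2]
tcp_rot: [-0.698, 1.569, -2.98]
ft_force: [-5.2, -0.7, 6.0]
opening: 0.471
j6 0.4848 yaw -40.82 Mz [-0.078  0.967  0.612] tau6 1.279 F [-5.2 -0.7  6. ] 0.4712067622513137
```

```bash
python3 -m handwheel '[{"travel":[0,0,0],"roll":-2},{"travel":[0,0,0],"roll":-2},{"travel":[0,0,0],"roll":-2}]'; python3 m.py
python3 -m handwheel '[{"travel":[0,0,0],"roll":-2},{"travel":[0,0,0],"roll":-2},{"travel":[0,0,0],"roll":-2}]'; python3 m.py
```

```text
t: 16.3
eef_pos: [516.8, -52.0, 101.2]
tcp_rot: [-0.898, 1.57, 3.068]
ft_force: [-4.2, 2.0, 5.6]
opening: 0.468
j6 0.5191 yaw -42.77 Mz [0.508 0.721 0.702] tau6 0.734 F [-4.2  2.   5.6] 0.4677355346953017
t: 16.6
eef_pos: [516.6, -52.2, 101.1]
tcp_rot: [-0.576, 1.569, -2.928]
ft_force: [-5.1, 0.1, 5.3]
opening: 0.468
j6 0.5543 yaw -44.81 Mz [0.072 0.995 0.881] tau6 1.005 F [-5.1  0.1  5.3] 0.46760191543615137
```

```bash
python3 -m handwheel '[{"travel":[0,0,0],"roll":-2},{"travel":[0,0,0],"roll":-4},{"travel":[0,0,0],"roll":-4},{"travel":[0,0,0],"roll":-4}]'; python3 m.py
python3 - <<'E'
from h import *
im=optics.read_camera('wrist'); cv2.imwrite('pics/w9.png',im[:,:,::-1])
E
```

```text
t: 17.0
eef_pos: [517.4, -51.8, 101.2]
tcp_rot: [3.113, 1.57, 0.69]
ft_force: [-0.9, 5.1, 3.4]
opening: 0.468
j6 0.6246 yaw -48.8 Mz [0.914 0.234 0.697] tau6 0.682 F [-0.9  5.1  3.4] 0.4676535789447267
```

View pics/w9.png

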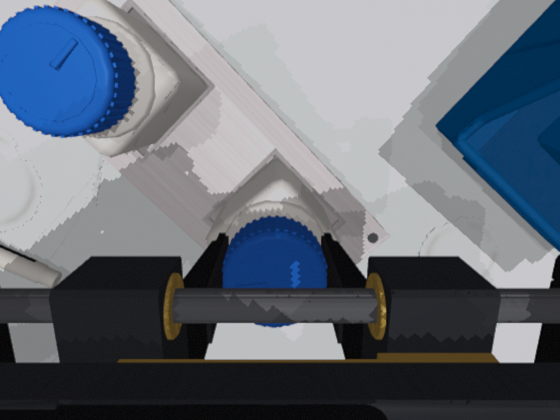

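```bash
python3 -m handwheel '[{"travel":[0,0,0],"roll":0},{"travel":[0,0,0],"roll":0},{"travel":[0,0,0],"roll":0},{"travel":[0,0,0],"roll":0},{"travel":[0,0,0],"roll":0}]' -1
python3 -m handwheel '[{"travel":[0,0,30],"roll":0},{"travel":[0,0,60],"roll":0},{"travel":[0,0,85],"roll":0},{"travel":[0,0,98],"roll":0},{"travel":[0,0,98],"roll":0},{"travel":[0,0,98],"roll":0}]'
python3 m.py
python3 - <<'E'
from h import *
P=optics.camera_params('wrist'); im=optics.read_camera('wrist'); cv2.imwrite('pics/w10.png',im[:,:,::-1]);np.save('w10.npy',P['world_from_camera'])
m=blue(im); cs,_=cv2.findContours(m,cv2.RETR_EXTERNAL,cv2.CHAIN_APPROX_NONE)
for c in cs:
  if cv2.contourArea(c)>1500:
    e,ax,_=cv2.fitEllipse(cv2.convexHull(c)); print(e,ax,plane(P,*e,120))
i8=cv2.imread('pics/w8.png')
a=cv2.resize(i8[140:260,220:330],None,fx=3.6,fy=4.5,interpolation=cv2.INTER_CUBIC)
b=cv2.resize(im[140:260,220:330][:,:,::-1],None,fx=3.6,fy=4.5,interpolation=cv2.INTER_CUBIC)
a=cv2.resize(i8[140:260,220:330],None,fx=3.6,fy=3.6,interpolation=cv2.INTER_CUBIC)
b=cv2.resize(im[140:260,220:330][:,:,::-1],None,fx=3.6,fy=3.6,interpolation=cv2.INTER_CUBIC)
cv2.imwrite('pics/cmp.png',np.hstack([a,b]))
E
```

```text
t: 17.55
eef_pos: [517.3, -52.4, 101.1]
tcp_rot: [2.009, 1.571, -0.417]
ft_force: [0.3, 0.3, -0.2]
opening: 0.834
t: 18.15
eef_pos: [517.0, -52.2, 198.7]
tcp_rot: [-0.275, 1.571, -2.7]
ft_force: [-0.3, 0.3, 0.5]
opening: 0.996
j6 0.6269 yaw -48.98 Mz [-0.016 -0.014  0.032] tau6 -0.0 F [-0.3  0.3  0.5] 0.996149664742994
(273.60675048828125, 210.23171997070312) (66.72330474853516, 69.08260345458984) [517.28995239 -51.97708791 120.        ]
(478.1191101074219, 143.07138061523438) (86.47117614746094, 141.52120971679688) [ 640.8452122  -123.58450369  120.        ]
(145.7225799560547, 84.34325408935547) (73.89042663574219, 83.31279754638672) [526.7812195   63.96119206 120.        ]
```

View pics/cmp.png

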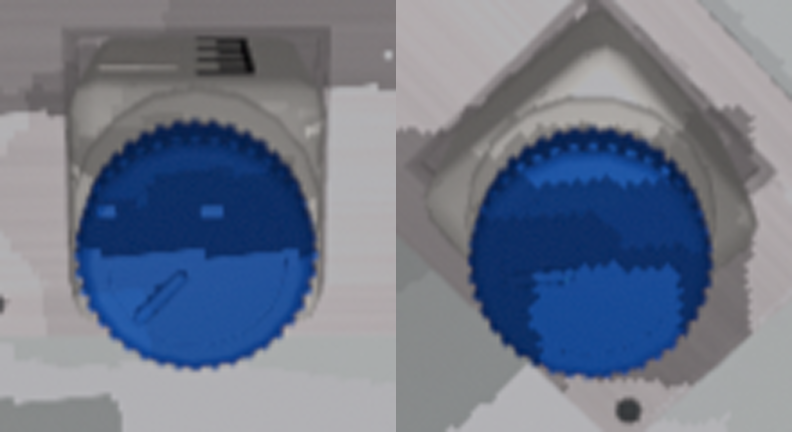

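View pics/w10.png

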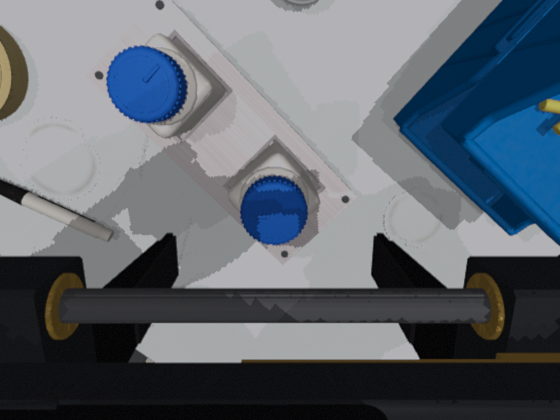

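Run:
```python
from h import *
a=cv2.imread('pics/w10.png')[168:252,232:316]
g=cv2.createCLAHE(6,(6,6)).apply(cv2.resize(a[:,:,0],None,fx=7,fy=7,interpolation=cv2.INTER_CUBIC))
cv2.imwrite('pics/w10e.png',g)
```

```text
(no output)
```

View pics/w10e.png

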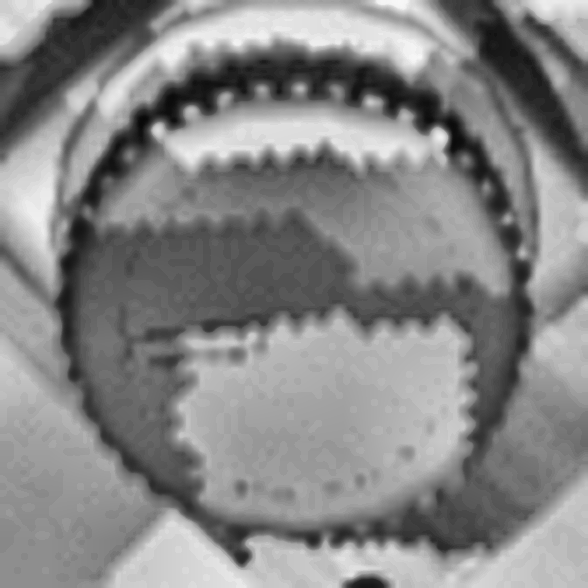

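```bash
python3 -m handwheel '[{"travel":[0.1,0,-30],"roll":0},{"travel":[0.1,0,-55],"roll":0},{"travel":[0.1,0,-75],"roll":0},{"travel":[0.1,0,-90],"roll":0},{"travel":[0.1,0,-98],"roll":0},{"travel":[0.1,0,-98],"roll":0}]'
python3 -m handwheel '[{"travel":[0,0,0],"roll":0},{"travel":[0,0,0],"roll":0},{"travel":[0,0,0],"roll":0},{"travel":[0,0,0],"roll":0},{"travel":[0,0,0],"roll":0},{"travel":[0,0,0],"roll":0},{"travel":[0,0,0],"roll":0}]' 1
python3 m.py
python3 -m handwheel '[{"travel":[0,0,0],"roll":-3},{"travel":[0,0,0],"roll":-6},{"travel":[0,0,0],"roll":-8},{"travel":[0,0,0],"roll":-8},{"travel":[0,0,0],"roll":-8}]'
python3 m.py
```

```text
t: 18.8
eef_pos: [516.6, -52.1, 99.7]
tcp_rot: [-0.919, 1.568, 2.939]
ft_force: [-0.7, -0.5, 0.2]
opening: 1.003
t: 19.5
eef_pos: [517.2, -52.2, 101.2]
tcp_rot: [1.813, 1.571, -0.612]
ft_force: [-1.3, 1.8, 1.9]
opening: 0.468
j6 0.627 yaw -48.97 Mz [ 0.268  0.183 -0.011] tau6 -0.0 F [-1.3  1.8  1.9] 0.4677205134517864
t: 20.0
eef_pos: [517.5, -52.0, 101.2]
tcp_rot: [2.487, 1.57, -0.076]
ft_force: [1.8, 4.5, 1.7]
opening: 0.465
j6 0.7651 yaw -56.86 Mz [ 0.873 -0.33   0.782] tau6 0.86 F [1.8 4.5 1.7] 0.4651786848640352
```

```bash
python3 -m handwheel '[{"travel":[0,0,0],"roll":6},{"travel":[0,0,0.1],"roll":12},{"travel":[0,0,0.2],"roll":18},{"travel":[0,0,0.3],"roll":25},{"travel":[0,0,0.4],"roll":32},{"travel":[0,0,0.5],"roll":39},{"travel":[0,0,0.5],"roll":46},{"travel":[0,0,0.6],"roll":53}]'
python3 m.py
python3 -m handwheel '[{"travel":[0,0,0.1],"roll":7},{"travel":[0,0,0.2],"roll":14},{"travel":[0,0,0.3],"roll":21},{"travel":[0,0,0.3],"roll":28},{"travel":[0,0,0.4],"roll":35},{"travel":[0,0,0.4],"roll":42},{"travel":[0,0,0.4],"roll":44},{"travel":[0,0,0.4],"roll":44}]'
python3 m.py
python3 - <<'E'
from h import *
P=optics.camera_params('wrist'); im=optics.read_camera('wrist'); cv2.imwrite('pics/w11.png',im[:,:,::-1]);np.save('w11.npy',P['world_from_camera'])
b=im[150:340,180:370][:,:,::-1]; cv2.imwrite('pics/w11z.png',cv2.resize(b,None,fx=3.1,fy=3.1,interpolation=cv2.INTER_CUBIC))
E
```

```text
t: 20.8
eef_pos: [516.7, -52.2, 101.7]
tcp_rot: [-1.906, 1.569, 2.742]
ft_force: [-1.6, 2.0, 2.9]
opening: 0.468
j6 -0.1637 yaw -3.69 Mz [ 0.439  0.337 -0.105] tau6 1.947 F [-1.6  2.   2.9] 0.46840128172011597
t: 21.6
eef_pos: [516.5, -52.3, 102.3]
tcp_rot: [-2.513, 1.569, 2.899]
ft_force: [-2.4, 1.0, 4.6]
opening: 0.465
j6 -0.9282 yaw 40.1 Mz [0.183 0.432 0.01 ] tau6 -0.553 F [-2.4  1.   4.6] 0.4653569990320621
```

View pics/w11.png

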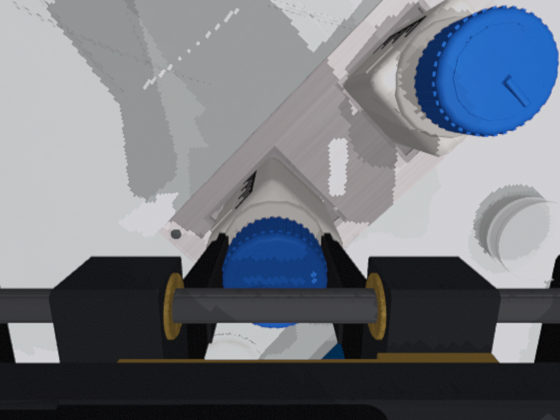

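View pics/w11z.png

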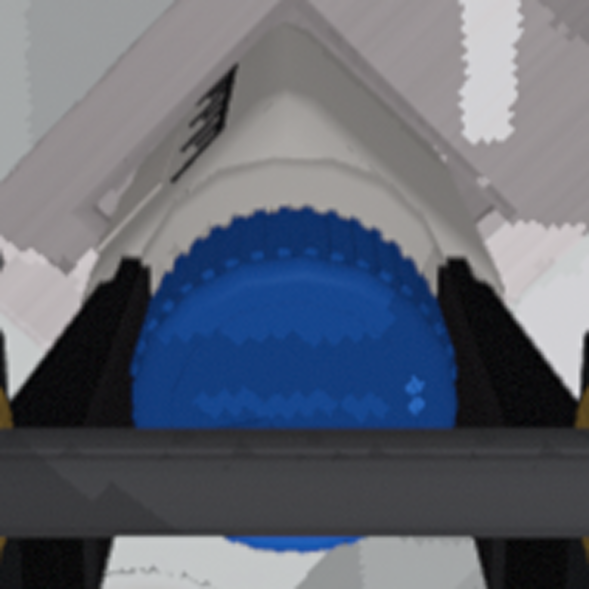

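```bash
python3 -m handwheel '[{"travel":[0,0,0],"roll":0},{"travel":[0,0,0],"roll":0},{"travel":[0,0,0],"roll":0},{"travel":[0,0,0],"roll":0},{"travel":[0,0,0],"roll":0}]' -1
python3 -m handwheel '[{"travel":[0,0,30],"roll":0},{"travel":[0,0,60],"roll":0},{"travel":[0,0,85],"roll":0},{"travel":[0,0,98],"roll":0},{"travel":[0,0,98],"roll":0},{"travel":[0,0,98],"roll":0}]'
python3 m.py
python3 - <<'E'
from h import *
P=optics.camera_params('wrist'); im=optics.read_camera('wrist'); cv2.imwrite('pics/w12.png',im[:,:,::-1]);np.save('w12.npy',P['world_from_camera'])
m=blue(im); cs,_=cv2.findContours(m,cv2.RETR_EXTERNAL,cv2.CHAIN_APPROX_NONE)
for c in cs:
  if cv2.contourArea(c)>1500:
    e,ax,_=cv2.fitEllipse(cv2.convexHull(c)); print(e,ax,plane(P,*e,120))
a=im[168:252,232:316][:,:,::-1]
a=cv2.resize(a,None,fx=7,fy=7,interpolation=cv2.INTER_CUBIC)
cv2.imwrite('pics/w12e.png',cv2.createCLAHE(6,(6,6)).apply(a[:,:,0].copy()))
E
```

```text
t: 22.15
eef_pos: [517.3, -52.3, 102.1]
tcp_rot: [1.566, 1.571, 0.694]
ft_force: [1.4, -0.4, -0.4]
opening: 0.828
t: 22.75
eef_pos: [517.1, -52.2, 199.7]
tcp_rot: [-2.826, 1.571, 2.585]
ft_force: [-0.7, 0.2, -0.1]
opening: 0.999
j6 -0.9265 yaw 40.03 Mz [ 0.051 -0.139  0.05 ] tau6 0.0 F [-0.7  0.2 -0.1] 0.9990279848026353
(344.25555419921875, 399.036865234375) (164.55213928222656, 192.87734985351562) [ 662.5875407  -137.33482374  120.        ]
(272.38482666015625, 209.87411499023438) (66.60489654541016, 68.93798828125) [516.83112806 -53.24466065 120.        ]
(401.8604736328125, 83.88583374023438) (74.00789642333984, 82.39447784423828) [526.38562202  63.97028515 120.        ]
```

View pics/w12e.png

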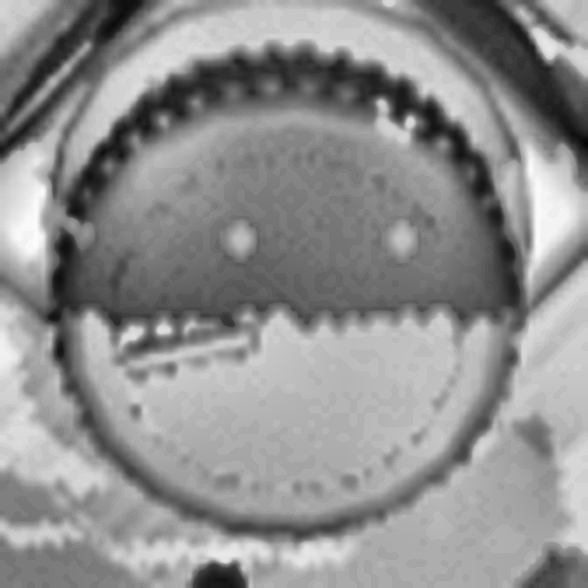

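View pics/w12.png

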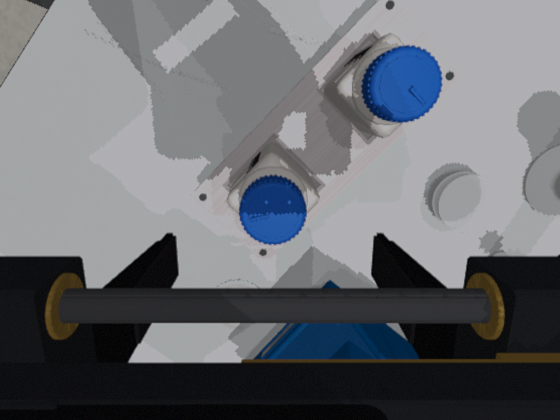

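```bash
python3 -m handwheel '[{"travel":[0,-0.3,-30],"roll":0},{"travel":[0,-0.3,-55],"roll":0},{"travel":[0,-0.3,-75],"roll":0},{"travel":[0,-0.3,-90],"roll":0},{"travel":[0,-0.3,-97],"roll":0},{"travel":[0,-0.3,-97],"roll":0},{"travel":[0,-0.3,-97],"roll":0}]'
python3 -m handwheel '[{"travel":[0,0,0],"roll":0},{"travel":[0,0,0],"roll":0},{"travel":[0,0,0],"roll":0},{"travel":[0,0,0],"roll":0},{"travel":[0,0,0],"roll":0},{"travel":[0,0,0],"roll":0},{"travel":[0,0,0],"roll":0},{"travel":[0,0,0],"roll":0}]' 1
python3 m.py
python3 - <<'E'
from h import *
im=optics.read_camera('wrist'); cv2.imwrite('pics/w13.png',im[:,:,::-1])
t=optics.read_camera('top'); cv2.imwrite('pics/t13.png',t[:,:,::-1])
E
```

```text
t: 23.5
eef_pos: [517.4, -52.6, 103.3]
tcp_rot: [2.843, 1.571, 1.971]
ft_force: [-0.2, 0.8, 0.7]
opening: 1.0
t: 24.3
eef_pos: [517.2, -52.6, 103.1]
tcp_rot: [-2.494, 1.571, 2.917]
ft_force: [-0.8, -0.5, 1.0]
opening: 0.468
j6 -0.927 yaw 40.03 Mz [-0.077 -0.017 -0.007] tau6 -0.001 F [-0.8 -0.5  1. ] 0.46829355361166475
```

View pics/w13.png

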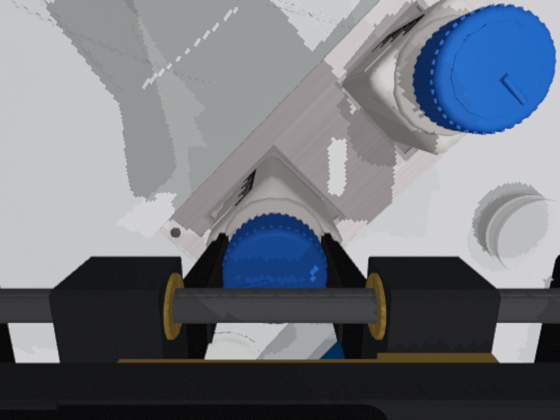

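View pics/t13.png

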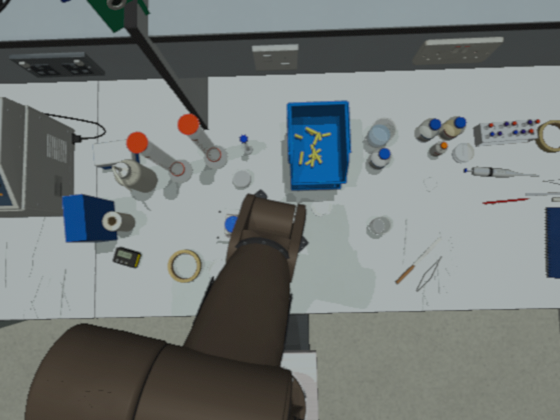

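Bottle seated with its scale forward, cap gripped between the pads at about (275,260). The beaker (377,227), tape (184,266) and reagent bottle have not moved.

```bash
python3 -c "
from cell import job
print(job.job_done())"
```

```text
the job is handed in; nothing more can be done
None
```

I put the bottle in the empty rack place with its scale facing the front, and screwed the cap down to its stop. I then backed it off about a quarter turn and handed in at about 24 s with the fingers still gripping it.

- **Placing:** I gripped the bottle by its upper body and lowered it in. It met the floor at the height I expected. A picture from above put the cap's axis within about 1 mm of the measured centre of the place.
- **Cap stop:** it took about 174° of turning to close. At the stop the torque rose to about 0.6–0.9 N m, against a thread drag of about 0.06, and the fingers then slipped. I gripped again and got 0.78 N m at the same place.
- **Back-off:** the gripper turned 97°. The rib on the cap showed about 94°, give or take 5°, measured with the cap briefly released. I allowed for the fingers slipping, and for the bottle turning slightly in its place, which puts the true value between about 81° and 97°.
- **Final grip:** the opening reads 44.5 mm, which matches the cap, with almost no force at the wrist.
- **Other objects:** the finished bottle, beaker, tape and reagent bottle looked unmoved in the last pictures.

No check failed. I could not see the rib again after the final grip because the gripper's bar hides it. I did not measure the bottle's tilt directly.

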